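# Free the pawl of a ratchet lift and lower the staining rack

### The job

Lower the staining rack on the ratchet lift: with the screwdriver's shaft under the pawl's tail, gently flick the pawl up until it falls over and stays clear, without forcing it against its stop. Lay the screwdriver down on the bench, and press the lift's round pad gently down until the carriage is fully at the bottom, with the rack still standing in its tray. Do not touch the pawl with the gripper, and leave the things round about alone.

Things in the scene. Friction and masses are not known exactly. Their poses are not given: they have to be found in the camera images.
- lift_stand: Fixed ratchet lift on the bench. Origin: underside of its base plate, under the mast; axes x away from its front, y to its left, z up. Positions below are in this frame, mm. Base plate 12 thick, x -55 to 75, y -95 to 160. Mast 36 x 30 at the origin, 246 high. A carriage with a toothed bar slides on the mast, with a tray on the left and a push pad before it. Right of the mast a post holds the pawl
- pawl_post: Upright aluminium post right of the mast, 24 wide (y -57 to -33), x -30 to -18, to 250 high; same origin and axes as lift_stand. A block with the steel pawl is clamped on its front at a height that is not reported: the pawl's pivot is at x -41, y -45 and z between 120 and 180, to be seen or felt. The pawl turns in the front plane; its arm hangs 45 down and its nose points left into the teeth
- below_tail (a point): Point fixed on the stand at x -41, y -83, z 90, below the pawl's tail. The tail is a flat bar 14 wide (x -48 to -34), 8 thick (4 below the pivot), from the pivot 58 to the right (to y -103), level or up to 8 degrees higher at its outer end. Nothing else lies below it (down to the base plate), or behind it right of y -60. More than 10 N of the screwdriver on the lift is forcing
- pawl_line (a point): Point fixed on the stand at x -41, y -45, z 150, mid-height of the range where the pivot can be. A steel weight (52 across, x -81 to -51) 45 above the pivot leans 25 degrees right and keeps the pawl in; raised 27 degrees the pawl falls over to the left and stays out, on a stop at 38 degrees; let go earlier, it falls back. Only the screwdriver may touch it
- below_tail_top (a point): Point fixed on the stand at x -41, y -83, z 200: straight above below_tail. Lifting the tail here from below takes 3 to 4 N at first, falling to nothing as the pawl falls over. The 9 mm shaft must rise 12 to 17 from first contact until it falls over, and meets the stop 20 to 25 from first contact
- carriage (a joint): Height of the carriage: 0 up (as found), grows downward, m; bottom stop at 0.060. A friction brake holds it where it is left; with the pawl clear it takes 3 to 5 N on the pad to move it down, and some 5 N more at 0.05 m/s; over 0.15 m/s is slamming. With the pawl in, it goes at most 0.023 and is blocked. More than 25 N of the gripper on it is forcing
- push_pad (a point): Centre of the top face of the carriage's round black push pad, 30 mm across, facing up, at x -80, y 98 of lift_stand; 94 mm high when the carriage is up, 34 mm when it is down. Nothing stands within 70 mm of it above its height
- tray_floor (a point): Centre of the floor of the carriage's aluminium tray, inside 68 x 109 mm with 11 mm high walls; at x 35, y 98 of lift_stand; 77 mm high when up, 17 mm when down
- rack_center (a point): centre of the white staining rack with glass slides (62 x 103 x 90 mm, about 0.12 kg), loose in the tray; this point 45 mm above its underside, z up
- handle_center (a point): Centre of the screwdriver's yellow handle, 21 x 70 x 21 mm, on its axis, 10 mm above the bench. Screwdriver 163 mm long, 0.05 kg, lying on the bench right of the lift. Its axis is y: the shaft (9 mm square, 87 mm long) points to -y, its tip 123 mm from here. Grip the handle across x from above, firmly (80 N or more)
- blade_tip (a point): end of the screwdriver's shaft, on its axis; same axes as handle_center
- beaker: small glass beaker, 52 mm across, 72 mm high, bystander left of the lift; origin at its underside
- petri_dish: glass petri dish with lid, 64 mm across, 16 mm high, bystander at the right; origin at its underside
- loupe: black loupe, 40 mm across, 30 mm high, bystander near the front edge; origin at its underside
Things that resemble listed ones, but are neither listed nor needed, are in the scene too. What is shaped like the part that bears handle_center but purple is not meant. There is more than one size of the part that bears rack_center; the job needs the larger.

How it is judged:
By the outcome, as a careful person would: the job done as asked, in the order asked, and still so for the second after the job is handed in, with the robot touching nothing.
It also fails if it takes over 72 s, if anything falls off the work surface, if the arm or the gripper's body presses on something with over 40 N, if the wrist force passes 120 N, or if a joint passes its speed limit or range.

### The arm

A 6-joint arm with a two-finger parallel gripper is mounted at the origin on a cart in front of the work surface, level with it; the furniture and walls round the work are solid. World frame = base frame: x ahead of the robot, y to its left, z up, the work surface at z = 0. Lengths are in m, angles in rad, forces in N, time in s.
With the tool pointing down it reaches from about 0.425 to 0.95 m from the base axis. Payload 3.5 kg.
Tool frame: the origin (TCP) lies on the mounting face of the last link; the fingertips stand 173 mm ahead of it and the grasp point (between the pads) lies 155 mm ahead of it (r.tip_extent is the distance from the TCP to the fingertips, in m); z points along the fingers, y is the line along which they close (so a half turn about z gives the same grasp; the last joint's range is limited). The gripper opens to 85 mm and grips with 20 to 120 N. Pads are 22 mm wide; open, the fingers measure 114 mm over their backs; the gripper's body (76 mm by 85 mm) begins 54 mm behind the grasp point. The pads swing forward as they close: fully open they stand 13 mm farther back than shut.
Start: joints at [1.059, 0.286, 1.577, -0, 1.279, -0.15], TCP at [0.239, 0.631, 0.405] pointing down, gripper open.
Joint ranges: [-2.77, 2.77], [-0.9, 2.22], [0.21, 2.48], [-1.53, 4.67], [0.24, 2.81], [-2.84, 2.84]. Speed limits (rad/s): [2.79, 2.79, 3.14, 3.14, 3.14, 3.14].

### API

Orientations are given as a unit quaternion [w, x, y, z].
In Python, from cell import r gives the robot as it stands.
- The arm moves only by the tool play_rows, never from a script. Its argument "series" is a list of rows, each a list of 7 numbers: the closure, from -1 (fully open) to 1 (shut), so that 0 is half open, then the shift along the tool's x, y, z in mm, then the turn, a rotation vector about the tool's x, y, z in degrees. A call has exactly 10 rows; each row is the pose to reach, as a shift and turn from the pose commanded when the call began, along the tool's axes at that moment; what a row does not reach only later rows make up. A row lasts 1/12 s, in which the tool goes at most 41.7 mm and 7.16 degrees, less where a joint would pass 70% of its speed; a pose out of reach is approached as far as the arm can. A call with a gripper value outside its range is refused whole. The fingers move at their own pace and stop on an object; the grip force is fixed at half the most. Time passes only in rows, so rows that repeat a pose let the fingers close, or fill a call up. It gives the time, the measured TCP pose, the force, the opening and the grip force at its end, in the units of the state.
- r.get_state(): the state, without advancing time (a new reading comes with each control period).
- r.read_camera(name): name is "scene" or "side" or "wrist"; returns a dict with "image" (480x640x3 uint8, red, green, blue), "fx", "fy", "cx", "cy" (pixels), "dist_coeffs" ([k1, k2, p1, p2, k3] as OpenCV has them; the pictures are not rectified), "rvec" (rotation vector, rad) and "tvec" (3), from world to camera coordinates, as OpenCV has them; the wrist camera has in their place "T_tool_cam" (4x4, takes a point from camera to tool coordinates, whose origin is the TCP and whose axes are the flange's). Camera axes: x right, y down, z forward; pixel columns grow to the right and rows downward; lengths in m; the calibration is good to about 2 mm. A picture is of the moment at which its call begins: read the wrist's pose just before it. There is no depth.
- r.sign_off(): hands the job in; it is judged then, once.
The state is a dict: "clock": time; "qpos": joint angles; "joint_velocities": joint speeds; "effort": joint torques, N m; "position": TCP position; "orientation": TCP orientation; "wrist_force": force on the tool from outside, world axes, zero at the start; "wrist_torque": the same for the moment, N m; "finger_gap": finger opening in m; "gripper_force": force on a finger pad.
Only numpy, scipy, OpenCV 4.12 (cv2) and the standard library are available. Lean on these libraries where they do the work, as an engineer would, in place of code of your own. Each camera call takes 0.05 s, during which the arm holds its last target. There are 200 camera calls.

## Working session

There is one attempt and no reset: what is moved stays moved. The work goes in short steps, Python scripts to look and compute and a tool call to move; the robot and the scene stay as the last step left them, time stands still between calls to the robot, and variables do not carry over. Pictures are saved under pics/ and viewed, at most 10 in all, crops included, and the job is handed in when it is done.

Besides the shell and the picture viewer there is one more tool, called after "Emit:" as name(argument=value, ...) on one line, values as JSON. play_rows: Moves the arm, as the interface text tells. Its arguments: {"type":"object","properties":{"series":{"type":"array"}},"required":["series"]}

```bash
mkdir -p pics
cat > h.py <<'E'
from cell import r
import numpy as np, cv2
from scipy.spatial.transform import Rotation as R
def cam(n):
    s=r.get_state(); c=r.read_camera(n)
    c['K']=np.array([[c['fx'],0,c['cx']],[0,c['fy'],c['cy']],[0,0,1]]);c['D']=np.array(c['dist_coeffs'],float)
    if n=='wrist':
        q=s['orientation'];T=np.eye(4);T[:3,:3]=R.from_quat([q[1],q[2],q[3],q[0]]).as_matrix();T[:3,3]=s['position']
        c['W']=T@np.array(c['T_tool_cam'])
    else:
        V=np.eye(4);V[:3,:3]=cv2.Rodrigues(np.array(c['rvec'],float))[0];V[:3,3]=np.ravel(c['tvec']);c['W']=np.linalg.inv(V)
    return c
def ray(c,px):
    u=cv2.undistortPoints(np.array(px,float).reshape(-1,1,2),c['K'],c['D']).reshape(-1,2)
    d=np.c_[u,np.ones(len(u))]@c['W'][:3,:3].T
    return c['W'][:3,3],d
def onz(c,px,z):
    o,d=ray(c,px); return o+d*((z-o[2])/d[:,2])[:,None]
def proj(c,P):
    V=np.linalg.inv(c['W']); return cv2.projectPoints(np.array(P,float).reshape(-1,1,3),cv2.Rodrigues(V[:3,:3])[0],V[:3,3],c['K'],c['D'])[0].reshape(-1,2)
def tri(c1,p1,c2,p2):
    o1,d1=ray(c1,p1);o2,d2=ray(c2,p2);d1,d2=d1[0],d2[0]
    t=np.linalg.lstsq(np.c_[d1,-d2],o2-o1,rcond=None)[0];a=o1+t[0]*d1;b=o2+t[1]*d2
    return (a+b)/2,np.linalg.norm(a-b)
def save(c,n): cv2.imwrite('pics/'+n+'.png',c['image'][:,:,::-1])
E
python3 - <<'E'
from h import *
s=r.get_state();print(s['clock'],s['position'],s['orientation'],s['wrist_force'],s['finger_gap'])
for n in ['scene','side']:
    c=cam(n);save(c,n);print(n,c['W'].round(3).tolist(),c['fx'])
E
```

```text
0.0 [0.23877812 0.63107998 0.40333498] [-3.73667405e-04  1.79909201e-01  9.83682508e-01 -1.12411439e-03] [ 0.35239332 -0.07248159 -0.7631901 ] 0.08575165556857765
scene [[-0.513, -0.364, 0.778, -0.243], [-0.859, 0.21, -0.468, 0.437], [0.007, -0.907, -0.42, 0.544], [0.0, 0.0, 0.0, 1.0]] 511.7218228678647
side [[-0.899, 0.365, -0.24, 0.845], [0.437, 0.741, -0.51, 0.659], [-0.009, -0.564, -0.826, 1.259], [0.0, 0.0, 0.0, 1.0]] 537.2886950227214
```

View pics/scene.png

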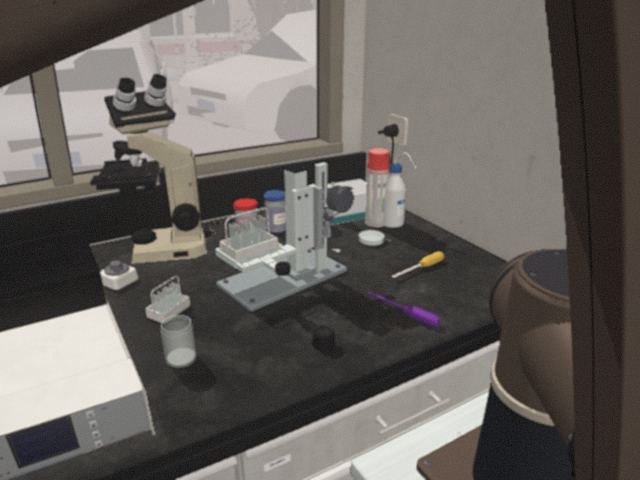

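View pics/side.png

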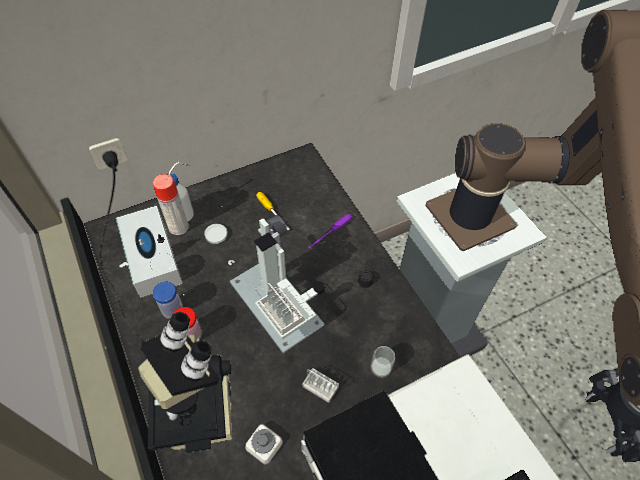

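The scene view shows the lift at (300,230) and the yellow screwdriver at (420,265). The side view shows the lift at (280,300), the pad at (308,294) and the screwdriver at (270,208). I'll enlarge both.

Run:
```python
import cv2,numpy as np
a=cv2.imread('pics/scene.png')[150:320,210:450];b=cv2.imread('pics/side.png')[180:360,210:370]
cv2.imwrite('pics/sc2.png',cv2.resize(a,(720,510),interpolation=cv2.INTER_CUBIC))
cv2.imwrite('pics/si2.png',cv2.resize(b,(533,600),interpolation=cv2.INTER_CUBIC))
```

```text
(no output)
```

View pics/sc2.png

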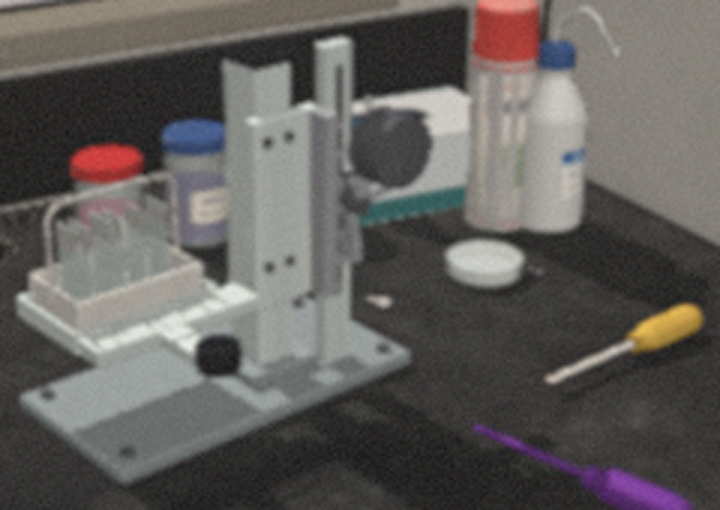

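View pics/si2.png

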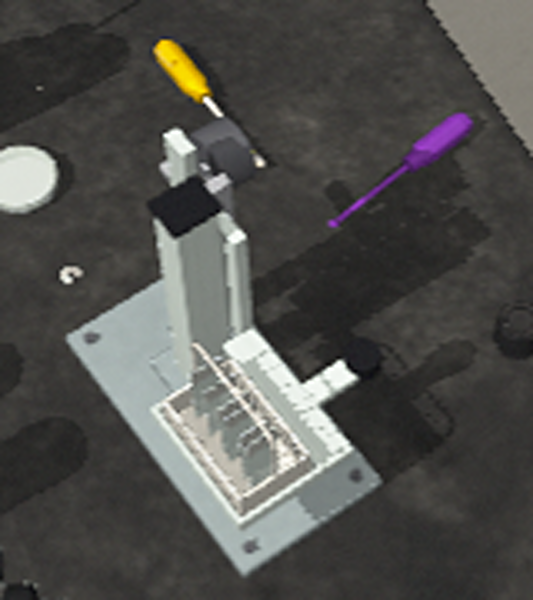

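Scene crop: base corners at (22,400), (128,472) and (410,353), pad at (218,342). Side crop: base corners at (245,573), (382,485) and (66,337), pad at (362,355). The stand pose can be fitted from these points.

```bash
cat > fit.py <<'E'
from h import *
from scipy.optimize import least_squares
sc,si=cam('scene'),cam('side')
A=[((75,160,12),(22,400)),((-55,160,12),(128,470)),((-55,-95,12),(410,352)),((-80,98,94),(218,341))]
B=[((75,160,12),(245,573)),((-55,160,12),(382,485)),((75,-95,12),(66,337)),((-80,98,94),(362,355))]
pa=np.array([p for _,p in A])/3+[210,150];pb=np.array([p for _,p in B])/3.333+[210,180]
PA=np.array([p for p,_ in A])/1e3;PB=np.array([p for p,_ in B])/1e3
def tf(v,P): return R.from_euler('z',v[2]).apply(P)+[v[0],v[1],0]
f=lambda v:np.r_[(proj(sc,tf(v,PA))-pa).ravel(),(proj(si,tf(v,PB))-pb).ravel()]
v0=[.6,.1,0];s=min((least_squares(f,[*onz(si,[[285,280]],.0)[0][:2],y]) for y in np.arange(-3,3,.5)),key=lambda s:s.cost)
print('stand',s.x,np.degrees(s.x[2]),f(s.x).round(1))
for n,c in(('scene',sc),('side',si)):
    h=cv2.cvtColor(c['image'],cv2.COLOR_RGB2HSV);m=cv2.inRange(h,(18,150,110),(32,255,255))
    k,l,st,ce=cv2.connectedComponentsWithStats(m);i=1+np.argmax(st[1:,4])
    pts=np.argwhere(l==i)[:,::-1].astype(float);
    print(n,st[i],ce[i],onz(c,[ce[i]],.010))
    print(cv2.minAreaRect(pts.astype(np.float32)))
t1=np.array([550,379])/3+[210,150];t2=np.array([262,163])/3.333+[210,180]
print('tip',onz(sc,[t1],.01),onz(si,[t2],.01))
E
python3 fit.py
```

```text
stand [ 0.62361336 -0.01860676  0.18127794] 10.386460891534437 [-1.4 -2.4 -2.1  0.   0.4 -1.2  0.4  0.1  0.4  0.   1.  -2.  -0.3 -0.6
  0.5 -1.2]
scene [420 252  24  15 202] [431.88118812 258.74257426] [[ 0.5218258  -0.31248486  0.01      ]]
((431.71136474609375, 258.85052490234375), (9.645790100097656, 23.556032180786133), 66.03751373291016)
side [256 192  17  19 156] [264.11538462 200.55128205] [[ 0.52022963 -0.31273682  0.01      ]]
((264.3442687988281, 200.71311950683594), (21.510196685791016, 7.8102498054504395), 50.194427490234375)
tip [[ 0.50103914 -0.18445025  0.01      ]] [[ 0.4988046  -0.18537854  0.01      ]]
```

```bash
cat >> h.py <<'E'
SX,SY,SW=0.6236,-0.0186,0.1813
def stand(p): return R.from_euler('z',SW).apply(np.array(p,float)/1e3)+[SX,SY,0]
def go(tcp,yaw):
    """tool-down target: shift mm & turn deg in tool axes; yaw = world angle of tool y"""
    s=r.get_state();q=s['orientation'];C=R.from_quat([q[1],q[2],q[3],q[0]])
    y=np.radians(yaw);Y=np.array([np.cos(y),np.sin(y),0]);Z=np.array([0,0,-1.]);X=np.cross(Y,Z)
    T=R.from_matrix(np.c_[X,Y,Z])
    print('shift',(C.inv().apply(np.array(tcp)-s['position'])*1e3).round(1),'turn',np.degrees((C.inv()*T).as_rotvec()).round(2))
def st():
    s=r.get_state();print('t',round(s['clock'],2),'p',np.round(s['position'],4),'q',np.round(s['qpos'],2),'F',np.round(s['wrist_force'],2),'gap',round(s['finger_gap'],4),s['gripper_force'])
E
python3 - <<'E'
from h import *
go([.46,.26,.48],45)
go([.52,-.31,.40],9.8)
sc=cam('scene');si=cam('side')
t=np.array([390,147])/3+[210,150]
for pz in (120,140,160,180): print(pz,proj(sc,[stand((-81,-64,pz+41))])-t, proj(si,[stand((-66,-64,pz+41))]),proj(sc,[stand((-48,-45,pz))]))
print('purple',onz(sc,[(425,316),(370,293)],.01))
E
```

```text
shift [-338.2 -269.   -75.9] turn [-0.09  0.   24.27]
shift [-596.1 -780.7    4.8] turn [-9.000e-02  3.000e-02  5.947e+01]
120 [[ 6.79347294 11.16862953]] [[276.28635865 230.17480158]] [[328.64926194 226.24382839]]
140 [[7.04742892 1.8785764 ]] [[275.86250882 225.46330763]] [[328.75640861 217.32160903]]
160 [[ 7.30376263 -7.55728163]] [[275.42788455 220.6338326 ]] [[328.86492942 208.25965836]]
180 [[  7.56242794 -17.14026322]] [[274.98206179 215.68179908]] [[328.97482656 199.05654624]]
purple [[ 0.34889446 -0.14170697  0.01      ]
 [ 0.47000329 -0.10100522  0.01      ]]
```

Emit:
play_rows(series=[[-1,-34,-27,-15,0,0,2.5],[-1,-68,-54,-30,0,0,5],[-1,-102,-81,-45,0,0,7.5],[-1,-136,-108,-60,0,0,10],[-1,-170,-135,-75,0,0,12.5],[-1,-204,-162,-76,0,0,15],[-1,-238,-189,-76,0,0,17.5],[-1,-272,-216,-76,0,0,20],[-1,-306,-243,-76,0,0,22],[-1,-338,-269,-76,0,0,24.3]])

```text
clock: 1.13
position: [0.4465, 0.2816, 0.4811]
orientation: [0.0, 0.384, 0.923, 0.0]
wrist_force: [1.4, 0.7, -0.5]
finger_gap: 0.0856
gripper_force: 0.0
```

Run:
```python
from h import *
st();go([.48,-.13,.48],25);go([.52,-.31,.40],9.8)
```

```text
t 1.13 p [0.4465 0.2816 0.4811] q [ 0.37 -0.09  1.85  0.    1.39 -0.41] F [ 1.38  0.65 -0.45] gap 0.0856 0.0
shift [-315.3 -266.7    1. ] turn [6.000e-02 1.000e-02 1.988e+01]
shift [-471.  -365.5   80.9] turn [ 0.07  0.   35.08]
```

Emit:
play_rows(series=[[-1,-29,-26,0,0,0,2],[-1,-58,-52,0,0,0,4],[-1,-87,-78,0,0,0,6],[-1,-116,-104,0,0,0,8],[-1,-145,-130,0,0,0,10],[-1,-174,-156,0,0,0,12],[-1,-203,-182,0,0,0,14],[-1,-232,-208,0,0,0,16],[-1,-261,-234,0,0,0,18],[-1,-290,-262,0,0,0,20]])

```text
clock: 1.97
position: [0.4652, -0.1086, 0.481]
orientation: [0.0, 0.538, 0.843, 0.0]
wrist_force: [0.4, -0.3, -0.0]
finger_gap: 0.0857
gripper_force: 0.0
```

Run:
```python
from h import *
st();go([.51,-.28,.38],9.8)
```

```text
t 1.97 p [ 0.4652 -0.1086  0.481 ] q [-0.44 -0.21  1.95  0.    1.4  -0.88] F [ 0.45 -0.31 -0.02] gap 0.0857 0.0
shift [-174.3  -31.5  101.1] turn [ 0.05  0.03 15.07]
```

Emit:
play_rows(series=[[-1,-30,-5,16,0,0,3],[-1,-60,-10,33,0,0,6],[-1,-90,-15,50,0,0,9],[-1,-120,-20,70,0,0,12],[-1,-140,-25,90,0,0,15],[-1,-160,-28,100,0,0,15],[-1,-165,-30,101,0,0,15],[-1,-165,-30,101,0,0,15],[-1,-165,-30,101,0,0,15],[-1,-165,-30,101,0,0,15]])

```text
clock: 2.8
position: [0.5082, -0.2683, 0.3811]
orientation: [0.001, 0.643, 0.766, 0.0]
wrist_force: [0.7, -0.9, 0.5]
finger_gap: 0.0852
gripper_force: 0.0
```

Run:
```python
from h import *
st();c=cam('wrist');save(c,'w1')
h=cv2.cvtColor(c['image'],cv2.COLOR_RGB2HSV);m=cv2.inRange(h,(18,130,90),(34,255,255))
k,l,s,ce=cv2.connectedComponentsWithStats(m);i=1+np.argmax(s[1:,4])
p=np.argwhere(l==i)[:,::-1].astype(np.float32);b=cv2.boxPoints(cv2.minAreaRect(p))
print(s[i],ce[i]);print(onz(c,[ce[i]],.01));B=onz(c,b,.015);print(B.round(4),B.mean(0))
```

```text
t 2.8 p [ 0.5082 -0.2683  0.3811] q [-0.66  0.09  1.85  0.    1.2  -0.84] F [ 0.68 -0.88  0.5 ] gap 0.0852 0.0
[ 311  213   25   74 1589] [323.02202643 250.61422278]
[[ 0.52007548 -0.30878911  0.01      ]]
[[ 0.5136 -0.3458  0.015 ]
 [ 0.5033 -0.2716  0.015 ]
 [ 0.525  -0.2685  0.015 ]
 [ 0.5368 -0.3426  0.015 ]] [ 0.5196803  -0.30714255  0.015     ]
```

View pics/w1.png

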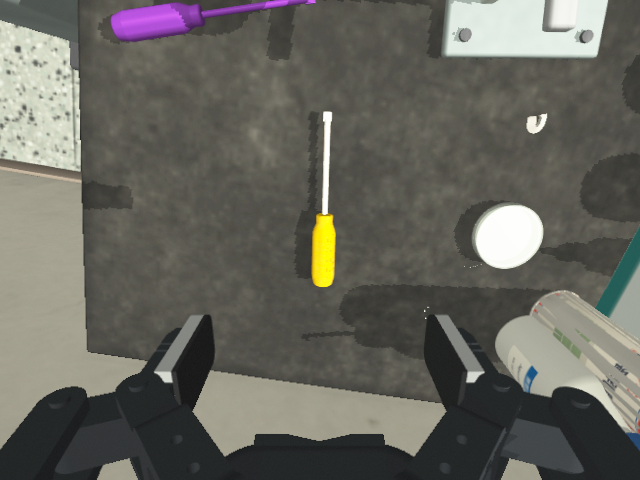

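The wrist view shows the handle centred at (323,250), the tip at (327,113) and the stand's right edge at (445,55) to (596,57).

Run:
```python
from h import *
c=cam('wrist')
a=onz(c,[(327,113),(323,286)],.01);d=a[0]-a[1];print(a,np.linalg.norm(d),np.degrees(np.arctan2(d[1],d[0])))
e=onz(c,[(444,56),(594,57)],.006);d=e[1]-e[0];print(e,np.degrees(np.arctan2(d[1],d[0])),np.linalg.norm(d)); print(stand((-55,-95,12)),stand((75,-95,12)))
u=(a[0]-a[1])/np.linalg.norm(a[0]-a[1]);H=a[0]-u*.123;print('H',H)
G=H+u*.008;go([G[0],G[1],.26],np.degrees(np.arctan2(u[1],u[0]))-90);go([G[0],G[1],.165],np.degrees(np.arctan2(u[1],u[0]))-90)
```

```text
[[ 0.50102697 -0.18310738  0.01      ]
 [ 0.5269021  -0.34612863  0.01      ]] 0.16506195595609588 99.01889097690761
[[ 0.58988801 -0.12082875  0.006     ]
 [ 0.71627548 -0.09792311  0.006     ]] 10.272413621709143 0.12844632783744347
[ 0.58663074 -0.12195992  0.012     ] [ 0.71450006 -0.09851983  0.012     ]
H [ 0.52030847 -0.3045867   0.01      ]
shift [-29.8   5.5 121.2] turn [0.09 0.09 1.03]
shift [-29.7   5.3 216.2] turn [0.09 0.09 1.03]
```

Emit:
play_rows(series=[[-1,-10,2,25,0,0,1],[-1,-20,4,50,0,0,1],[-1,-30,5.5,80,0,0,1],[-1,-30,5.5,110,0,0,1],[-1,-30,5.5,135,0,0,1],[-1,-30,5.5,150,0,0,1],[-1,-30,5.5,160,0,0,1],[-1,-30,5.5,165,0,0,1],[-1,-30,5.5,165,0,0,1],[-1,-30,5.5,165,0,0,1]])

```text
clock: 3.73
position: [0.5193, -0.2978, 0.216]
orientation: [0.001, 0.649, 0.76, 0.0]
wrist_force: [-0.0, 0.1, 0.2]
finger_gap: 0.0855
gripper_force: 0.0
```

```bash
sed -i 's/^SX,SY.*/SX,SY,SW=0.6253,-0.0182,0.1805/' h.py
python3 - <<'E'
from h import *
st();print(r.tip_extent);go([.5195,-.2995,.174],9.0)
E
```

```text
t 3.73 p [ 0.5193 -0.2978  0.216 ] q [-0.69  0.34  1.88  0.    0.91 -0.85] F [-0.04  0.12  0.15] gap 0.0855 0.0
0.1734
shift [-1.7 -0.1 42. ] turn [ 0.08  0.09 -0.  ]
```

Emit:
play_rows(series=[[-1,-1.5,0,15,0,0,0],[-1,-1.5,0,30,0,0,0],[-1,-1.5,0,38,0,0,0],[-1,-1.5,0,40,0,0,0],[0,-1.5,0,40,0,0,0],[1,-1.5,0,40,0,0,0],[1,-1.5,0,40,0,0,0],[1,-1.5,0,40,0,0,0],[1,-1.5,0,40,0,0,0],[1,-1.5,0,40,0,0,0]])

```text
clock: 4.57
position: [0.5194, -0.2995, 0.1758]
orientation: [0.001, 0.65, 0.76, 0.0]
wrist_force: [1.1, -1.5, 0.1]
finger_gap: 0.0202
gripper_force: 60.9
```

Emit:
play_rows(series=[[1,0,0,0,0,0,0],[1,0,0,0,0,0,0],[1,0,0,0,0,0,0],[1,0,0,0,0,0,0],[1,0,0,-5,0,0,0],[1,0,0,-15,0,0,0],[1,0,0,-30,0,0,0],[1,0,0,-45,0,0,0],[1,0,0,-50,0,0,0],[1,0,0,-50,0,0,0]])

```text
clock: 5.4
position: [0.5194, -0.2995, 0.2265]
orientation: [0.002, 0.65, 0.76, 0.0]
wrist_force: [-0.2, -0.1, -1.2]
finger_gap: 0.0203
gripper_force: 61.0
```

Run:
```python
from h import *
st()
# handle 8 mm... grasp stand target: rise start pose
P=stand((-132,-150,115));print(P,stand((-132,-83,115)))
go([P[0],P[1],.155+.115],np.degrees(SW)-90)
c=cam('wrist');save(c,'w2')
```

```text
t 5.4 p [ 0.5194 -0.2995  0.2265] q [-0.69  0.33  1.88 -0.    0.93 -0.85] F [-0.17 -0.13 -1.23] gap 0.0203 61.04922294616699
[ 0.52237269 -0.18945994  0.115     ] [ 0.51034475 -0.12354842  0.115     ]
shift [108.1  20.2 -43.7] turn [2.000e-01 2.000e-02 8.863e+01]
```

View pics/w2.png

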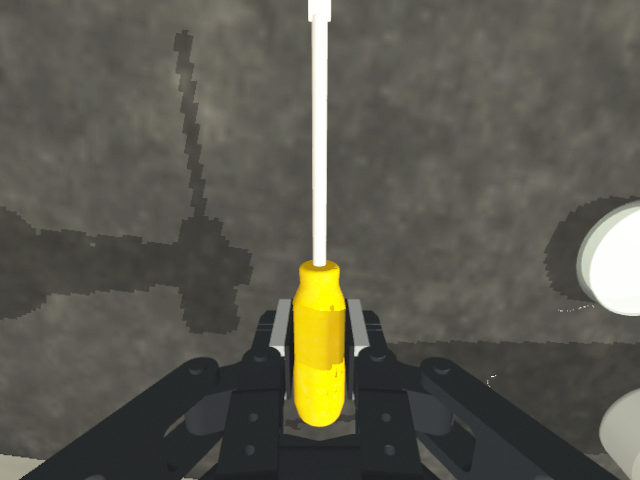

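Run:
```python
from h import *
P=stand((-137,-150,0));print(P)
go([P[0],P[1],.281],np.degrees(SW)-90)
```

```text
[ 0.51745392 -0.19035755  0.        ]
shift [107.7  15.5 -55.8] turn [7.000e-02 1.000e-02 8.863e+01]
```

Emit:
play_rows(series=[[1,10,1,-15,0,0,5],[1,24,3,-30,0,0,11],[1,38,5,-45,0,0,17],[1,52,7,-56,0,0,24],[1,66,9,-56,0,0,31],[1,80,11,-56,0,0,38],[1,92,13,-56,0,0,44],[1,102,15,-56,0,0,50],[1,107.5,15.5,-56,0,0,56],[1,107.5,15.5,-56,0,0,60]])

```text
clock: 6.28
position: [0.5169, -0.1891, 0.279]
orientation: [-0.001, 0.943, 0.332, -0.001]
wrist_force: [-0.2, 0.2, -0.8]
finger_gap: 0.0202
gripper_force: 61.0
```

Emit:
play_rows(series=[[1,0,0,0,0,0,6],[1,0,0,0,0,0,12],[1,0,0,0,0,0,18],[1,0,0,0,0,0,24],[1,0,0,0,0,0,28.6],[1,0,0,0,0,0,28.6],[1,0,0,0,0,0,28.6],[1,0,0,0,0,0,28.6],[1,0,0,0,0,0,28.6],[1,0,0,0,0,0,28.6]])

```text
clock: 7.12
position: [0.5175, -0.1906, 0.2805]
orientation: [-0.0, 0.996, 0.091, -0.0]
wrist_force: [-0.2, -0.3, -0.4]
finger_gap: 0.0201
gripper_force: 61.0
```

Run:
```python
from h import *
st()
P=stand((-137,-150,0));go([P[0],P[1],.281],np.degrees(SW)-90)
P=stand((-137,-83,0));go([P[0],P[1],.281],np.degrees(SW)-90)
c=cam('wrist');save(c,'w3')
```

```text
t 7.12 p [ 0.5175 -0.1906  0.2805] q [-0.54  0.15  1.98 -0.    1.01  0.85] F [-0.18 -0.33 -0.43] gap 0.0201 60.9944486618042
shift [ 0.  -0.3 -0.5] turn [-0.01  0.01  0.07]
shift [  0.1 -67.3  -0.5] turn [-0.01  0.01  0.07]
```

View pics/w3.png

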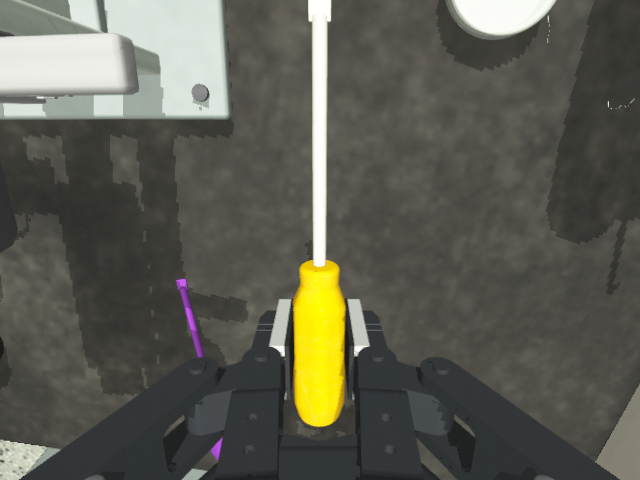

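The wrist view shows the tail end at (137,65), rows 35–95, and the base corner at (231,118). I'll compare these with predictions to get the pivot height.

Run:
```python
from h import *
c=cam('wrist')
print(proj(c,[stand((-55,-95,12))]))
for pz in (138,144,150,156): print(pz,proj(c,[stand((-48,-103,pz+4)),stand((-34,-103,pz+4))]).round(0).tolist())
```

```text
[[227.8071696  118.32583574]]
138 [[144.0, 93.0], [136.0, 36.0]]
144 [[134.0, 92.0], [125.0, 31.0]]
150 [[122.0, 91.0], [112.0, 25.0]]
156 [[109.0, 89.0], [98.0, 19.0]]
```

Emit:
play_rows(series=[[1,0,-10,0,0,0,0],[1,0,-20,0,0,0,0],[1,0,-30,0,0,0,0],[1,0,-40,0,0,0,0],[1,0,-50,0,0,0,0],[1,0,-60,0,0,0,0],[1,0,-67,0,0,0,0],[1,0,-67,0,0,0,0],[1,0,-67,0,0,0,0],[1,0,-67,0,0,0,0]])

```text
clock: 8.05
position: [0.5056, -0.1248, 0.2808]
orientation: [0.0, 0.996, 0.09, 0.0]
wrist_force: [0.6, -0.6, -0.9]
finger_gap: 0.02
gripper_force: 61.0
```

Emit:
play_rows(series=[[1,0,0,-1,0,0,0],[1,0,0,-2,0,0,0],[1,0,0,-3,0,0,0],[1,0,0,-4,0,0,0],[1,0,0,-5,0,0,0],[1,0,0,-6,0,0,0],[1,0,0,-7,0,0,0],[1,0,0,-8,0,0,0],[1,0,0,-8,0,0,0],[1,0,0,-8,0,0,0]])

```text
clock: 8.88
position: [0.5055, -0.1247, 0.2887]
orientation: [0.0, 0.996, 0.09, 0.0]
wrist_force: [1.3, -0.3, -1.1]
finger_gap: 0.0202
gripper_force: 61.0
```

Run:
```python
from h import *
st();print(r.get_state()['wrist_torque'])
```

```text
t 8.88 p [ 0.5055 -0.1247  0.2887] q [-0.44  0.08  2.05 -0.    1.02  0.95] F [ 1.3  -0.3  -1.13] gap 0.0202 60.994906425476074
[-0.00247138 -0.02846766  0.03625405]
```

Emit:
play_rows(series=[[1,0,0,-1,0,0,0],[1,0,0,-2,0,0,0],[1,0,0,-3,0,0,0],[1,0,0,-4,0,0,0],[1,0,0,-5,0,0,0],[1,0,0,-6,0,0,0],[1,0,0,-6,0,0,0],[1,0,0,-6,0,0,0],[1,0,0,-6,0,0,0],[1,0,0,-6,0,0,0]])

```text
clock: 9.72
position: [0.5054, -0.1247, 0.2946]
orientation: [-0.0, 0.996, 0.09, -0.0]
wrist_force: [-0.3, -0.5, -0.7]
finger_gap: 0.0204
gripper_force: 61.0
```

Run:
```python
from h import *
st();print(r.get_state()['wrist_torque'])
```

```text
t 9.72 p [ 0.5054 -0.1247  0.2946] q [-0.44  0.07  2.04 -0.    1.03  0.95] F [-0.3  -0.54 -0.66] gap 0.0204 60.99380135536194
[0.00521618 0.05764334 0.05079502]
```

Shaft top is at 133 mm with no contact yet. I'll rise in 3 mm steps.

Emit:
play_rows(series=[[1,0,0,-0.5,0,0,0],[1,0,0,-1,0,0,0],[1,0,0,-1.5,0,0,0],[1,0,0,-2,0,0,0],[1,0,0,-2.5,0,0,0],[1,0,0,-3,0,0,0],[1,0,0,-3,0,0,0],[1,0,0,-3,0,0,0],[1,0,0,-3,0,0,0],[1,0,0,-3,0,0,0]])

```text
clock: 10.55
position: [0.5054, -0.1247, 0.2976]
orientation: [-0.0, 0.996, 0.09, -0.0]
wrist_force: [0.5, 0.0, 0.3]
finger_gap: 0.0203
gripper_force: 61.0
```

Run:
```python
from h import *
st();print(r.get_state()['wrist_torque'])
```

```text
t 10.55 p [ 0.5054 -0.1247  0.2976] q [-0.44  0.06  2.04 -0.    1.04  0.95] F [0.53 0.01 0.27] gap 0.0203 60.994073152542114
[-0.0317436  -0.02118308  0.04122394]
```

Emit:
play_rows(series=[[1,0,0,-0.5,0,0,0],[1,0,0,-1,0,0,0],[1,0,0,-1.5,0,0,0],[1,0,0,-2,0,0,0],[1,0,0,-2.5,0,0,0],[1,0,0,-3,0,0,0],[1,0,0,-3,0,0,0],[1,0,0,-3,0,0,0],[1,0,0,-3,0,0,0],[1,0,0,-3,0,0,0]])

```text
clock: 11.38
position: [0.5054, -0.1247, 0.3005]
orientation: [-0.0, 0.996, 0.09, -0.0]
wrist_force: [1.4, -1.6, -2.4]
finger_gap: 0.0201
gripper_force: 60.7
```

Run:
```python
from h import *
st();print(r.get_state()['wrist_torque'])
```

```text
t 11.38 p [ 0.5054 -0.1247  0.3005] q [-0.44  0.06  2.04 -0.    1.04  0.95] F [ 1.38 -1.63 -2.41] gap 0.0201 60.67569136619568
[-0.08881318  0.03114455 -0.11463689]
```

Emit:
play_rows(series=[[1,0,0,-0.5,0,0,0],[1,0,0,-1,0,0,0],[1,0,0,-1.5,0,0,0],[1,0,0,-2,0,0,0],[1,0,0,-2.5,0,0,0],[1,0,0,-3,0,0,0],[1,0,0,-3,0,0,0],[1,0,0,-3,0,0,0],[1,0,0,-3,0,0,0],[1,0,0,-3,0,0,0]])

```text
clock: 12.22
position: [0.5054, -0.1247, 0.3036]
orientation: [-0.0, 0.996, 0.09, -0.0]
wrist_force: [-0.1, 1.5, -2.9]
finger_gap: 0.0205
gripper_force: 60.8
```

Run:
```python
from h import *
st();print(r.get_state()['wrist_torque'])
c=cam('wrist');save(c,'w4')
```

```text
t 12.22 p [ 0.5054 -0.1247  0.3036] q [-0.44  0.06  2.04  0.    1.05  0.95] F [-0.07  1.51 -2.92] gap 0.0205 60.75217008590698
[-0.01044867  0.07322456  0.02378736]
```

View pics/w4.png

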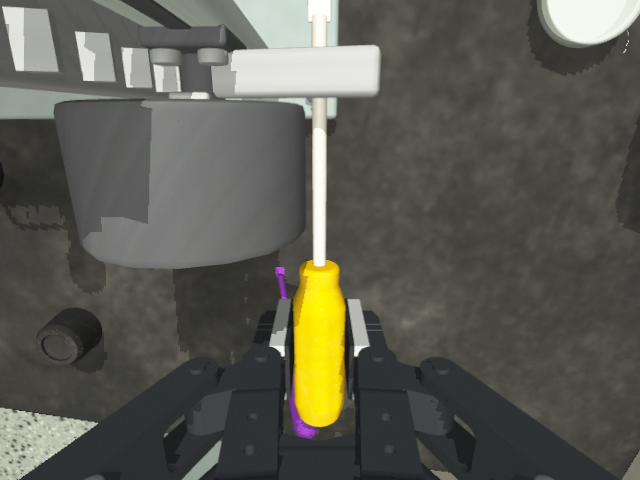

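The shaft lies squarely under the tail (crossing at (319,75)) and clears the weight (right edge x≈305). I'll keep rising with averaged force readings.

```bash
cat >> h.py <<'E'
def avg(n=6):
    F=[];M=[]
    for i in range(n):
        r.read_camera('side');s=r.get_state();F.append(s['wrist_force']);M.append(s['wrist_torque'])
    print('avgF',np.mean(F,0).round(2),'M',np.mean(M,0).round(3));st()
E
python3 -c "
from h import *
avg()"
```

```text
avgF [ 0.37  0.54 -2.29] M [0.061 0.135 0.056]
t 12.57 p [ 0.5054 -0.1247  0.3036] q [-0.44  0.06  2.04  0.    1.05  0.95] F [ 0.77  0.15 -1.59] gap 0.0204 60.76255202293396
```

Emit:
play_rows(series=[[1,0,0,-0.5,0,0,0],[1,0,0,-1,0,0,0],[1,0,0,-1.5,0,0,0],[1,0,0,-2,0,0,0],[1,0,0,-2.5,0,0,0],[1,0,0,-3,0,0,0],[1,0,0,-3.5,0,0,0],[1,0,0,-4,0,0,0],[1,0,0,-4,0,0,0],[1,0,0,-4,0,0,0]])

```text
clock: 13.4
position: [0.5056, -0.1248, 0.3079]
orientation: [0.0, 0.996, 0.09, 0.0]
wrist_force: [0.7, -0.4, -1.7]
finger_gap: 0.0204
gripper_force: 60.9
```

Run:
```python
from h import *
avg();c=cam('scene');save(c,'s5')
i=c['image'][150:250,270:370,::-1];cv2.imwrite('pics/s5c.png',cv2.resize(i,(600,600),interpolation=cv2.INTER_CUBIC))
```

```text
avgF [ 0.38 -0.59 -1.33] M [-0.061  0.042 -0.05 ]
t 13.7 p [ 0.5055 -0.1248  0.3078] q [-0.44  0.05  2.03 -0.    1.06  0.95] F [ 0.42 -0.8  -1.29] gap 0.0198 60.90090036392212
```

View pics/s5c.png

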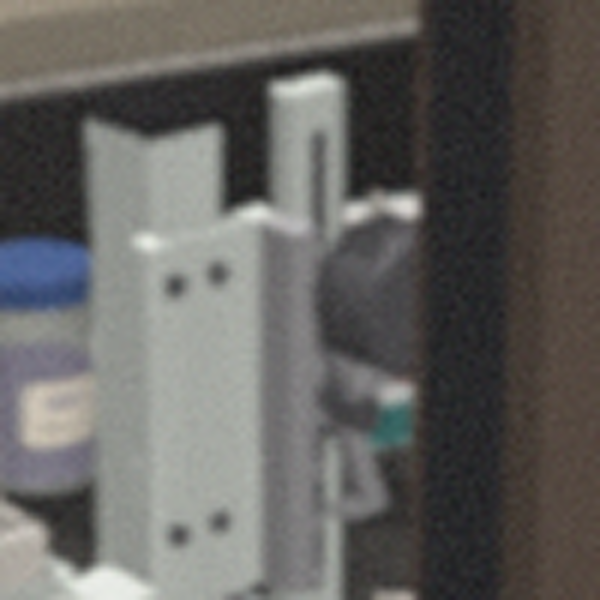

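The weight has shifted left and the nose is coming out (crop (365,480)). The lifting force is dropping as expected, so I'll go a bit further.

Emit:
play_rows(series=[[1,0,0,-0.5,0,0,0],[1,0,0,-1,0,0,0],[1,0,0,-1.5,0,0,0],[1,0,0,-2,0,0,0],[1,0,0,-2.5,0,0,0],[1,0,0,-3,0,0,0],[1,0,0,-3.5,0,0,0],[1,0,0,-4,0,0,0],[1,0,0,-4,0,0,0],[1,0,0,-4,0,0,0]])

```text
clock: 14.58
position: [0.5055, -0.1247, 0.3118]
orientation: [0.0, 0.996, 0.09, 0.0]
wrist_force: [-0.4, -0.8, -1.0]
finger_gap: 0.0198
gripper_force: 61.0
```

```bash
cat >> h.py <<'E'
def weight():
    """left edge column of dark weight in the wrist view on row 180, and tail right end on row 70"""
    c=cam('wrist');g=cv2.cvtColor(c['image'],cv2.COLOR_RGB2GRAY)
    return c
E
python3 - <<'E'
from h import *
avg();c=cam('wrist');save(c,'w6')
g=cv2.cvtColor(c['image'],cv2.COLOR_RGB2GRAY);o=cv2.cvtColor(cv2.imread('pics/w4.png'),cv2.COLOR_BGR2GRAY)
for im in(o,g): print([int(x) for x in im[70,200:400:8]],[int(x) for x in im[170,20:320:12]])
E
```

```text
avgF [-0.17 -0.11 -1.  ] M [-0.009 -0.008  0.004]
t 14.88 p [ 0.5055 -0.1247  0.3117] q [-0.44  0.04  2.03  0.    1.07  0.95] F [-0.24 -0.96 -1.95] gap 0.0205 60.980966091156006
[90, 83, 168, 168, 224, 227, 227, 226, 227, 227, 228, 228, 228, 229, 230, 230, 230, 231, 231, 232, 232, 232, 218, 84, 86] [48, 49, 49, 51, 76, 84, 89, 89, 93, 93, 95, 128, 126, 126, 122, 119, 118, 114, 111, 105, 102, 96, 86, 70, 79]
[97, 127, 159, 163, 162, 215, 216, 217, 218, 218, 219, 219, 219, 218, 219, 219, 220, 240, 196, 95, 94, 81, 82, 92, 87] [128, 130, 129, 97, 98, 99, 97, 98, 96, 94, 90, 88, 86, 82, 76, 89, 79, 66, 81, 61, 63, 62, 86, 81, 83]
```

View pics/w6.png

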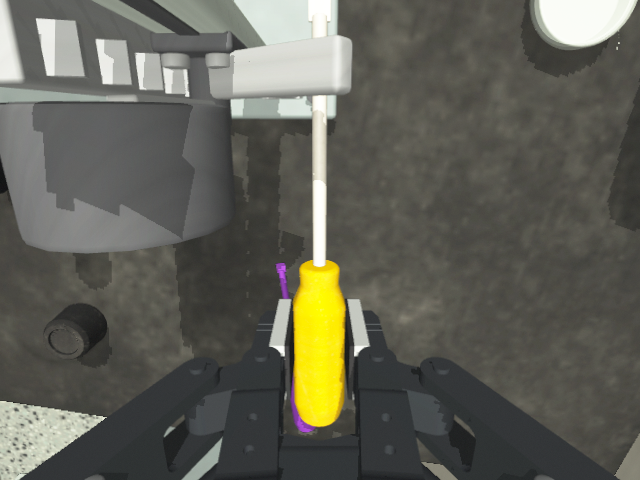

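Run:
```python
from h import *
c=cam('wrist')
pz=141
for a in (-25,-10,-5,0,2,5,8,13):
    t=np.radians(a);w=[stand((x,-45+45*np.sin(t)+e*26,pz+45*np.cos(t))) for x in(-66,) for e in(-1,1)]
    th=np.radians(a+25);T=stand((-34,-45-58*np.cos(th)-4*np.sin(th)*-1,pz+58*np.sin(th)+4*np.cos(th)))
    print(a,a+25,proj(c,w).round(0).tolist(),proj(c,[T]).round(0).tolist())
```

```text
-25 0 [[343.0, 164.0], [146.0, 164.0]] [[378.0, 53.0]]
-10 15 [[300.0, 166.0], [97.0, 166.0]] [[375.0, 45.0]]
-5 20 [[285.0, 166.0], [81.0, 167.0]] [[371.0, 42.0]]
0 25 [[269.0, 166.0], [65.0, 167.0]] [[365.0, 38.0]]
2 27 [[263.0, 166.0], [59.0, 167.0]] [[361.0, 37.0]]
5 30 [[254.0, 166.0], [51.0, 167.0]] [[356.0, 35.0]]
8 33 [[245.0, 166.0], [43.0, 167.0]] [[350.0, 33.0]]
13 38 [[230.0, 166.0], [30.0, 167.0]] [[338.0, 29.0]]
```

The edges match a pawl angle of about 35°, so it has fallen over. I'll lower the shaft and check that it stays.

Emit:
play_rows(series=[[1,0,0,1,0,0,0],[1,0,0,2,0,0,0],[1,0,0,4,0,0,0],[1,0,0,6,0,0,0],[1,0,0,9,0,0,0],[1,0,0,12,0,0,0],[1,0,0,15,0,0,0],[1,0,0,18,0,0,0],[1,0,0,18,0,0,0],[1,0,0,18,0,0,0]])

```text
clock: 15.82
position: [0.5054, -0.1247, 0.2933]
orientation: [-0.0, 0.996, 0.09, -0.0]
wrist_force: [-0.8, -0.3, 0.1]
finger_gap: 0.0202
gripper_force: 61.0
```

Run:
```python
from h import *
st();c=cam('wrist');save(c,'w7')
pz=143
for a in (-25,0,8,13):
    t=np.radians(a);w=[stand((x,-45+45*np.sin(t)+e*26,pz+45*np.cos(t))) for x in(-66,) for e in(-1,1)]
    th=np.radians(a+25);T=stand((-34,-45-58*np.cos(th)+4*np.sin(th),pz+58*np.sin(th)+4*np.cos(th)))
    print(a+25,proj(c,w).round(0).tolist(),proj(c,[T]).round(0).tolist())
P=stand((-137,-160,0));go([P[0],P[1],.294],np.degrees(SW)-90)
```

```text
t 15.82 p [ 0.5054 -0.1247  0.2933] q [-0.44  0.07  2.04 -0.    1.03  0.95] F [-0.85 -0.3   0.12] gap 0.0202 60.98609447479248
0 [[350.0, 175.0], [105.0, 176.0]] [[389.0, 41.0]]
25 [[256.0, 179.0], [2.0, 179.0]] [[376.0, 19.0]]
33 [[226.0, 178.0], [-26.0, 179.0]] [[359.0, 10.0]]
38 [[208.0, 178.0], [-41.0, 179.0]] [[344.0, 5.0]]
shift [-0.  76.7 -0.4] turn [-0.    0.01  0.03]
```

View pics/w7.png

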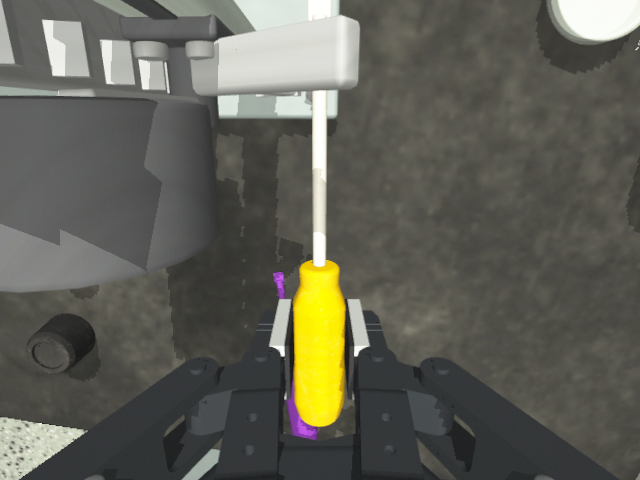

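The pawl stays clear: weight edge at x≈217, tail raised. The screwdriver goes back to its original clear spot.

Emit:
play_rows(series=[[1,0,8,0,0,0,0],[1,0,16,0,0,0,0],[1,0,26,0,0,0,0],[1,0,38,0,0,0,0],[1,0,50,0,0,0,0],[1,0,62,0,0,0,0],[1,0,74,0,0,0,0],[1,0,77,0,0,0,0],[1,0,77,0,0,0,0],[1,0,77,0,0,0,0]])

```text
clock: 16.7
position: [0.5192, -0.2007, 0.2934]
orientation: [-0.0, 0.996, 0.09, -0.0]
wrist_force: [0.3, -0.2, -0.6]
finger_gap: 0.0205
gripper_force: 61.0
```

Run:
```python
from h import *
st();go([.5194,-.2995,.225],9)
```

```text
t 16.7 p [ 0.5192 -0.2007  0.2934] q [-0.55  0.15  1.96  0.    1.04  0.84] F [ 0.28 -0.18 -0.65] gap 0.0205 60.98595142364502
shift [-17.5  97.3  68.4] turn [-5.000e-02 -1.000e-02 -8.867e+01]
```

Emit:
play_rows(series=[[1,-4,20,0,0,0,0],[1,-8,45,0,0,0,0],[1,-12,70,0,0,0,-4],[1,-17,90,0,0,0,-10],[1,-17.5,97,0,0,0,-17],[1,-17.5,97,0,0,0,-24],[1,-17.5,97,0,0,0,-31],[1,-17.5,97,0,0,0,-38],[1,-17.5,97,0,0,0,-44],[1,-17.5,97,0,0,0,-48.7]])

```text
clock: 17.53
position: [0.5196, -0.2983, 0.2935]
orientation: [-0.0, 0.869, 0.495, -0.0]
wrist_force: [0.1, 0.9, -0.4]
finger_gap: 0.02
gripper_force: 61.0
```

Emit:
play_rows(series=[[1,0,0,0,0,0,-6],[1,0,0,0,0,0,-12],[1,0,0,8,0,0,-18],[1,0,0,20,0,0,-24],[1,0,0,34,0,0,-30],[1,0,0,50,0,0,-36],[1,0,0,65,0,0,-40],[1,0,0,68,0,0,-40],[1,0,0,68,0,0,-40],[1,0,0,68,0,0,-40]])

```text
clock: 18.37
position: [0.5198, -0.2988, 0.2261]
orientation: [0.0, 0.649, 0.76, 0.0]
wrist_force: [-0.1, -0.3, -0.3]
finger_gap: 0.0201
gripper_force: 61.0
```

Run:
```python
from h import *
st();go([.5194,-.2995,.1765],9)
```

```text
t 18.37 p [ 0.5198 -0.2988  0.2261] q [-0.69  0.33  1.88  0.    0.93 -0.85] F [-0.13 -0.28 -0.29] gap 0.0201 60.99319338798523
shift [-0.7 -0.5 49.6] turn [0.01 0.01 0.01]
```

Emit:
play_rows(series=[[1,0,0,10,0,0,0],[1,0,0,20,0,0,0],[1,0,0,30,0,0,0],[1,0,0,37,0,0,0],[1,0,0,42,0,0,0],[1,0,0,45,0,0,0],[1,0,0,47,0,0,0],[1,0,0,49,0,0,0],[1,0,0,49,0,0,0],[1,0,0,49,0,0,0]])

```text
clock: 19.2
position: [0.5197, -0.2991, 0.1769]
orientation: [0.0, 0.649, 0.761, 0.0]
wrist_force: [0.2, -0.0, -0.5]
finger_gap: 0.02
gripper_force: 61.0
```

Emit:
play_rows(series=[[0.4,0,0,0,0,0,0],[0.2,0,0,0,0,0,0],[0,0,0,0,0,0,0],[-0.5,0,0,0,0,0,0],[-0.5,0,0,0,0,0,0],[-0.5,0,0,0,0,0,0],[-0.5,0,0,-10,0,0,0],[-0.5,0,0,-30,0,0,0],[-0.5,0,0,-60,0,0,0],[-0.5,0,0,-100,0,0,0]])

```text
clock: 20.03
position: [0.5185, -0.2982, 0.2752]
orientation: [-0.003, 0.649, 0.761, -0.0]
wrist_force: [0.2, -0.3, 0.4]
finger_gap: 0.0639
gripper_force: 0.0
```

Emit:
play_rows(series=[[-0.5,0,0,-40,0,0,0],[0,0,0,-80,0,0,0],[1,0,0,-120,0,0,0],[1,0,0,-160,0,0,0],[1,0,0,-180,0,0,0],[1,0,0,-200,0,0,0],[1,0,0,-200,0,0,0],[1,0,0,-200,0,0,0],[1,0,0,-200,0,0,0],[1,0,0,-200,0,0,0]])

```text
clock: 20.87
position: [0.5193, -0.2988, 0.474]
orientation: [-0.002, 0.649, 0.761, -0.0]
wrist_force: [-0.4, 0.2, -0.2]
finger_gap: -0.0
gripper_force: 0.0
```

Run:
```python
from h import *
st()
c=cam('wrist');h=cv2.cvtColor(c['image'],cv2.COLOR_RGB2HSV);m=cv2.inRange(h,(18,130,90),(34,255,255))
k,l,s,ce=cv2.connectedComponentsWithStats(m);i=1+np.argmax(s[1:,4]);print('handle',s[i],onz(c,[ce[i]],.01))
P=stand((-80,98,94));print(P)
go([.48,-.12,.46],25)
```

```text
t 20.87 p [ 0.5193 -0.2988  0.474 ] q [-0.69  0.08  1.69  0.    1.38 -0.85] F [-0.38  0.2  -0.2 ] gap -0.0 0.0
handle [ 311  168   20   63 1105] [[ 0.52104363 -0.30793513  0.01      ]]
[0.52900657 0.06384618 0.094     ]
shift [182.8 -10.6  14.7] turn [ -0.14  -0.21 -15.93]
```

Emit:
play_rows(series=[[1,36,7,0,0,0,0],[1,72,14,0,0,0,0],[1,108,21,0,0,0,0],[1,144,28,0,0,0,0],[1,180,35,0,0,0,0],[1,216,42,0,0,0,0],[1,252,49,0,0,0,0],[1,288,56,0,0,0,0],[1,324,62,0,0,0,0],[1,357,66,0,0,0,0]])

```text
clock: 21.75
position: [0.5281, 0.066, 0.475]
orientation: [-0.001, 0.649, 0.761, -0.001]
wrist_force: [1.3, -1.0, 0.3]
finger_gap: 0.0001
gripper_force: 0.0
```

Emit:
play_rows(series=[[1,0,0,0,0,0,0],[1,0,0,30,0,0,0],[1,0,0,60,0,0,0],[1,0,0,80,0,0,0],[1,0,0,90,0,0,0],[1,0,0,90,0,0,0],[1,0,0,90,0,0,0],[1,0,0,90,0,0,0],[1,0,0,90,0,0,0],[1,0,0,90,0,0,0]])

```text
clock: 22.58
position: [0.5289, 0.0638, 0.3884]
orientation: [0.001, 0.649, 0.761, 0.001]
wrist_force: [1.0, 0.7, 0.3]
finger_gap: -0.0
gripper_force: 0.0
```

Run:
```python
from h import *
avg(4)
P=stand((-80,98,94));go([P[0],P[1],.094+.1734],9)
c=cam('wrist');print('pad pred',proj(c,[P]));g=cv2.cvtColor(c['image'],cv2.COLOR_RGB2GRAY)
u,v=proj(c,[P])[0].astype(int);W=g[max(v-70,0):v+70,max(u-70,0):u+70]
k,l,s,ce=cv2.connectedComponentsWithStats((W<45).astype(np.uint8))
for i in range(1,k):
    if s[i,4]>150: print(s[i],ce[i]+[max(u-70,0),max(v-70,0)],onz(c,[ce[i]+[max(u-70,0),max(v-70,0)]],.094))
```

```text
avgF [ 0.22 -0.43  0.46] M [-0.01   0.004  0.001]
t 22.78 p [0.5285 0.0639 0.3873] q [-0.07 -0.01  1.94 -0.    1.21 -0.23] F [ 0.2  -1.05  0.49] gap 0.0 0.0
shift [-1.000e-01  3.000e-01  1.199e+02] turn [0.06 0.02 0.07]
pad pred [[318.9677603  234.06887037]]
[ 45  46  44  41 634] [314.83438486 231.60567823] [[0.52568783 0.06525034 0.094     ]]
```

Emit:
play_rows(series=[[1,0.5,-1,25,0,0,0],[1,1,-2,50,0,0,0],[1,1,-2,75,0,0,0],[1,1,-2,93,0,0,0],[1,1,-2,103,0,0,0],[1,1,-2,109,0,0,0],[1,1,-2,112,0,0,0],[1,1,-2,112,0,0,0],[1,1,-2,112,0,0,0],[1,1,-2,112,0,0,0]])

```text
clock: 23.67
position: [0.5269, 0.0646, 0.2761]
orientation: [0.001, 0.649, 0.761, 0.001]
wrist_force: [1.2, -0.7, -0.6]
finger_gap: 0.0
gripper_force: 0.0
```

Emit:
play_rows(series=[[1,0,0,1,0,0,0],[1,0,0,2,0,0,0],[1,0,0,3,0,0,0],[1,0,0,4,0,0,0],[1,0,0,5,0,0,0],[1,0,0,6,0,0,0],[1,0,0,7,0,0,0],[1,0,0,8,0,0,0],[1,0,0,9,0,0,0],[1,0,0,10,0,0,0]])

```text
clock: 24.5
position: [0.5264, 0.0646, 0.2651]
orientation: [-0.0, 0.649, 0.761, -0.0]
wrist_force: [-2.1, -0.5, 5.2]
finger_gap: -0.0002
gripper_force: 2.4
```

Emit:
play_rows(series=[[1,0,0,1.5,0,0,0],[1,0,0,3,0,0,0],[1,0,0,4.5,0,0,0],[1,0,0,6,0,0,0],[1,0,0,7.5,0,0,0],[1,0,0,9,0,0,0],[1,0,0,10.5,0,0,0],[1,0,0,12,0,0,0],[1,0,0,13,0,0,0],[1,0,0,14,0,0,0]])

```text
clock: 25.33
position: [0.5263, 0.0646, 0.2509]
orientation: [-0.0, 0.649, 0.761, -0.0]
wrist_force: [-2.8, 0.4, 5.4]
finger_gap: -0.0002
gripper_force: 2.4
```

Emit:
play_rows(series=[[1,0,0,1.5,0,0,0],[1,0,0,3,0,0,0],[1,0,0,4.5,0,0,0],[1,0,0,6,0,0,0],[1,0,0,7.5,0,0,0],[1,0,0,9,0,0,0],[1,0,0,10,0,0,0],[1,0,0,11,0,0,0],[1,0,0,11,0,0,0],[1,0,0,11,0,0,0]])

```text
clock: 26.17
position: [0.5263, 0.0646, 0.2394]
orientation: [0.0, 0.649, 0.761, 0.0]
wrist_force: [-1.8, -0.8, 2.7]
finger_gap: -0.0001
gripper_force: 1.4
```

Emit:
play_rows(series=[[1,0,0,1.5,0,0,0],[1,0,0,3,0,0,0],[1,0,0,4.5,0,0,0],[1,0,0,6,0,0,0],[1,0,0,7.5,0,0,0],[1,0,0,9,0,0,0],[1,0,0,10.5,0,0,0],[1,0,0,12,0,0,0],[1,0,0,13.5,0,0,0],[1,0,0,15,0,0,0]])

```text
clock: 27.0
position: [0.5263, 0.0646, 0.2248]
orientation: [-0.0, 0.649, 0.761, -0.0]
wrist_force: [-2.6, 0.7, 5.2]
finger_gap: 0.0001
gripper_force: 2.7
```

Emit:
play_rows(series=[[1,0,0,1.5,0,0,0],[1,0,0,3,0,0,0],[1,0,0,4.5,0,0,0],[1,0,0,6,0,0,0],[1,0,0,7.5,0,0,0],[1,0,0,9,0,0,0],[1,0,0,10,0,0,0],[1,0,0,11,0,0,0],[1,0,0,12,0,0,0],[1,0,0,12,0,0,0]])

```text
clock: 27.83
position: [0.5263, 0.0646, 0.2124]
orientation: [0.0, 0.649, 0.761, 0.0]
wrist_force: [-1.1, 0.6, 3.1]
finger_gap: -0.0002
gripper_force: 1.5
```

```bash
python3 -c "
from h import *
avg(4)"
```

```text
avgF [-1.14  0.21  2.31] M [ 0.027  0.185 -0.028]
t 28.03 p [0.5263 0.0646 0.2124] q [-0.07  0.22  2.05  0.    0.87 -0.23] F [-0.81  0.2   1.59] gap 0.0002 0.9090899862349033
```

Emit:
play_rows(series=[[1,0,0,0.5,0,0,0],[1,0,0,1,0,0,0],[1,0,0,1.5,0,0,0],[1,0,0,2,0,0,0],[1,0,0,2.5,0,0,0],[1,0,0,3,0,0,0],[1,0,0,3.5,0,0,0],[1,0,0,4,0,0,0],[1,0,0,4,0,0,0],[1,0,0,4,0,0,0]])

```text
clock: 28.87
position: [0.5263, 0.0646, 0.2085]
orientation: [0.0, 0.649, 0.761, 0.0]
wrist_force: [-1.5, 1.2, 3.5]
finger_gap: -0.0
gripper_force: 1.5
```

Emit:
play_rows(series=[[1,0,0,0.2,0,0,0],[1,0,0,0.4,0,0,0],[1,0,0,0.6,0,0,0],[1,0,0,0.8,0,0,0],[1,0,0,1,0,0,0],[1,0,0,1,0,0,0],[1,0,0,1,0,0,0],[1,0,0,1,0,0,0],[1,0,0,1,0,0,0],[1,0,0,1,0,0,0]])

```text
clock: 29.7
position: [0.5263, 0.0646, 0.2076]
orientation: [0.0, 0.649, 0.761, 0.0]
wrist_force: [-1.1, -0.2, 3.1]
finger_gap: -0.0
gripper_force: 1.5
```

Small steps until the stop is felt as a clear force rise.

Emit:
play_rows(series=[[1,0,0,0.1,0,0,0],[1,0,0,0.2,0,0,0],[1,0,0,0.3,0,0,0],[1,0,0,0.4,0,0,0],[1,0,0,0.5,0,0,0],[1,0,0,0.5,0,0,0],[1,0,0,0.5,0,0,0],[1,0,0,0.5,0,0,0],[1,0,0,0.5,0,0,0],[1,0,0,0.5,0,0,0]])

```text
clock: 30.53
position: [0.5264, 0.0646, 0.2075]
orientation: [-0.0, 0.649, 0.761, -0.0]
wrist_force: [-3.7, -0.6, 5.3]
finger_gap: 0.0001
gripper_force: 2.7
```

Emit:
play_rows(series=[[1,0,0,0.1,0,0,0],[1,0,0,0.2,0,0,0],[1,0,0,0.3,0,0,0],[1,0,0,0.4,0,0,0],[1,0,0,0.5,0,0,0],[1,0,0,0.5,0,0,0],[1,0,0,0.5,0,0,0],[1,0,0,0.5,0,0,0],[1,0,0,0.5,0,0,0],[1,0,0,0.5,0,0,0]])

```text
clock: 31.37
position: [0.5265, 0.0646, 0.2074]
orientation: [-0.0, 0.649, 0.761, -0.0]
wrist_force: [-4.2, 0.1, 8.2]
finger_gap: -0.0001
gripper_force: 4.1
```

The stop is reached: position stalls at 0.2074, the predicted value, and the force climbs to 8 N. Retreat upward.

Emit:
play_rows(series=[[1,0,0,-1,0,0,0],[1,0,0,-3,0,0,0],[1,0,0,-8,0,0,0],[1,0,0,-20,0,0,0],[1,0,0,-45,0,0,0],[1,0,0,-75,0,0,0],[1,0,0,-105,0,0,0],[1,0,0,-125,0,0,0],[1,0,0,-130,0,0,0],[1,0,0,-130,0,0,0]])

```text
clock: 32.2
position: [0.5268, 0.0646, 0.3394]
orientation: [0.002, 0.649, 0.761, 0.002]
wrist_force: [0.0, 0.1, -0.4]
finger_gap: 0.0002
gripper_force: 0.0
```

Run:
```python
from h import *
st();c=cam('wrist');save(c,'w8')
for z in(34,94): 
    P=stand((-80,98,z));print(z,proj(c,[P]))
g=cv2.cvtColor(c['image'],cv2.COLOR_RGB2GRAY);P=proj(c,[stand((-80,98,34))])[0].astype(int);u,v=P
W=g[max(v-70,0):v+70,u-70:u+70];k,l,s,ce=cv2.connectedComponentsWithStats((W<45).astype(np.uint8))
for i in range(1,k):
    if s[i,4]>150: print(s[i],ce[i]+[u-70,max(v-70,0)])
# side view: rack check (white blob top) before/after, pawl weight
a=cv2.imread('pics/side.png');d=cam('side');save(d,'side8');
for n,z in(('up',77),('down',17)): print(n,proj(d,[stand((35+sx*31,98+sy*51,z+90-45)) for sx in(-1,1) for sy in(-1,1)]).round(0).tolist())
b=d['image'][:,:,::-1];m=(np.abs(a.astype(int)-b).sum(2)>90).astype(np.uint8);m=m[180:380,200:370]
k,l,s,ce=cv2.connectedComponentsWithStats(m);print([(s[i]+[200,180,0,0,0]).tolist() for i in range(1,k) if s[i,4]>40])
```

```text
t 32.2 p [0.5268 0.0646 0.3394] q [-0.07  0.03  1.99 -0.    1.11 -0.23] F [ 0.03  0.12 -0.41] gap 0.0002 0.0
34 [[319.27780922 230.14190758]]
94 [[319.84353072 258.30452359]]
[ 51  47  37  40 577] [316.1542461  227.75389948]
up [[279.0, 283.0], [303.0, 313.0], [258.0, 297.0], [282.0, 328.0]]
down [[280.0, 295.0], [304.0, 325.0], [260.0, 308.0], [283.0, 339.0]]
[[302, 180, 68, 43, 1114], [268, 211, 15, 14, 71], [305, 214, 47, 35, 293], [271, 223, 20, 15, 116], [275, 243, 10, 24, 128], [297, 251, 11, 13, 60], [319, 264, 7, 11, 46], [255, 278, 67, 72, 1870]]
```

Run:
```python
import cv2
a=cv2.imread('pics/side.png');b=cv2.imread('pics/side8.png')
for n,(x,y,w,h) in dict(rack=(262,284,40,48),weight=(268,217,18,16),yellow=(256,190,20,22),mast=(258,240,20,40)).items():
    r=cv2.matchTemplate(b[y-25:y+h+25,x-25:x+w+25],a[y:y+h,x:x+w],cv2.TM_CCOEFF_NORMED);_,v,_,p=cv2.minMaxLoc(r);print(n,round(v,3),p[0]-25,p[1]-25)
```

```text
rack 0.631 1 11
weight 0.513 9 11
yellow 0.966 0 0
mast 0.961 0 0
```

The rack moved by (1,11) px, against (1,12) predicted for standing in the lowered tray. The weight is over to the left and the screwdriver is in place.

```bash
python3 -c "
from cell import r
print(r.sign_off())"
```

```text
the job is handed in; nothing more can be done
None
```

The pawl was flicked over and stayed clear, the screwdriver is back on the bench, and the carriage was pressed to its bottom stop with the rack apparently still standing; it was handed in at about 32 s. I checked the rack by comparing side-camera images rather than viewing a final picture, since I had already viewed 11 against the limit of 10.

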